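Show the student which part goes where on the optical rail

ROBOT

A 6-joint arm with a two-finger parallel gripper is mounted at the origin on the work surface. World frame = base frame: x ahead of the robot, y to its left, z up, the work surface at z = 0. Lengths are in mm, angles in rad, forces in N, time in s.
With the tool pointing down it reaches from about 325 to 1000 mm from the base axis. Payload 5.1 kg.
Tool frame: the origin (TCP) lies midway between the tips of the shut fingers; the grasp point (between the pads) lies 19 mm behind it (arm.grip_depth is the z of the grasp point in the tool frame, in mm); z points along the fingers, y is the line along which they close (so a half turn about z gives the same grasp; the last joint's range is limited). The gripper opens to 85 mm and grips with 20 to 120 N. Pads are 22 mm wide; open, the fingers measure 114 mm over their backs; the gripper's body (76 mm by 85 mm) begins 54 mm behind the grasp point. The pads swing forward as they close: fully open they stand 13 mm farther back than shut.
Start: joints at [1.217, 0.124, 1.65, -0, 1.367, -0.083], TCP at [173.898, 626.294, 231.322] pointing down, gripper open.
Joint ranges: [-2.61, 2.61], [-1.02, 2.33], [0.03, 2.71], [-1.35, 4.49], [0.32, 2.68], [-2.91, 2.91]. Speed limits (rad/s): [2.57, 2.57, 3.14, 3.14, 3.14, 3.14].

INTERFACE

Orientations are given as [roll, pitch, yaw] about the fixed x, y, z axes, in that order (R = Rz(yaw) Ry(pitch) Rx(roll)).
In Python, from rig import arm, viewer, models gives the robot as it stands.
- The arm moves only by the tool apply_moves, never from a script. Its argument "plan" is a list of rows, each a list of 7 numbers: the shift along the tool's x, y, z scaled (see below), then the turn, a rotation vector about the tool's x, y, z scaled (see below), then the opening, from 0 (shut) to 1 (fully open). A call has 1 to 20 rows; each row shifts and turns the commanded pose from where the row before left it, along the tool's axes as they then stand; what a row does not reach is not made up. The controller multiplies each number of a shift by 0.04 m and each number of a turn by 0.12 rad. A row lasts 1/10 s, in which the tool goes at most 50 mm and 8.59 degrees, less where a joint would pass 70% of its speed; a pose out of reach is approached as far as the arm can. A call with a number of a shift or a turn outside -1 to 1 is refused whole. A call with a gripper value outside its range is refused whole. The fingers move at their own pace and stop on an object; the grip force is fixed at half the most. Time passes only in rows, so rows that do not move let the fingers close. It gives the time, the measured TCP pose, the force and the opening at its end, in the units of the state.
- arm.sense(): the state, without advancing time (a new reading comes with each control period).
- viewer.read_camera(name): name is "scene" or "top" or "wrist"; returns a dict with "image" (420x560x3 uint8, red, green, blue), "camera_matrix" (3x3 intrinsics, pixels), "k1" (the pictures are not rectified: a ray, as slopes to the right and down, at radius r is drawn at 1 + k1 r^2 times it, then the intrinsics apply), "position" and "rotation" of the camera in the world. Camera axes: x right, y up, looking along -z (the intrinsics and any distortion apply to the point x, -y, -z); pixel columns grow to the right and rows downward; lengths in mm; the calibration is good to about 2 mm. A picture is of the moment at which its call begins. There is no depth.
- arm.close_job(): hands the job in, once; it reports no verdict.
Trained networks look in the newest picture that a camera, given by its name, has taken for a name from the list of things; names that differ only in an ending like _2 or _b are one class to them, and where a whole thing is asked for, a point or a joint stands for the part that bears it (a point fixed in the world has none). Each returns a list of dicts, best first, with "confidence" (0 to 1); they miss things now and then, are a little off and sometimes report something else, mostly with a low value. They report only what shows in the picture. A call takes as long as a camera call. They do not tell look-alikes from the thing itself.
- models.trace(camera, query): "mask" (420x560 bool, what is visible of it) and "box" ([left, top, right, bottom] as shares, 0 to 1, of the picture: columns of its width, rows of its height, round what is visible of it).
- models.mark_of(camera, query): "at" ([column, row] as shares, 0 to 1, of the picture: columns of its width, rows of its height: a listed point, or the origin of a listed thing).
The state is a dict: "clock": time; "q": joint angles; "qvel": joint speeds; "effort": joint torques, N m; "tool_pos": TCP position; "tool_rot": TCP orientation; "ft_force": force on the tool from outside, world axes, zero at the start; "torque": the same for the moment, N m; "gripper_width": finger opening in mm.
Only numpy, scipy, OpenCV 4.12 (cv2) and the standard library are available. Lean on these libraries where they do the work, as an engineer would, in place of code of your own. Each camera call takes 0.05 s, during which the arm holds its last target. There are 200 camera calls.

TASK

The round lens standing on the bench belongs in the empty post holder on the optical rail; show a student this without touching or moving anything. From above, point at the top of the lens with the fingertips about 2 cm over it and keep still there for two seconds, then point the same way at the mouth of the empty holder for two seconds and finish still pointing at it. Point at nothing else: on the way, pass well above everything.

Things in the scene. Friction and masses are not known exactly. Their poses are not given: they have to be found in the camera images.
- lens_holder: The lens: a round glass lens in a black ring, upright on a steel post on a loose black block 50 x 50 mm and 40 mm high, standing on the bench. Ring 44 mm across and 14 mm thick, its centre 110 mm and its top 132 mm above the bench. Origin at the centre of the block's underside; z up, x along the lens's optical axis.
- lens_top (a point): The highest point of the lens's ring, 132 mm above the bench, straight above the middle of the block.
- mirror_holder: Bystander on the bench: a square mirror plate 46 x 44 mm on the same kind of post and loose block, 132 mm high. Origin at the centre of the underside.
- prism_table: Bystander on the bench: a small round table 54 mm across carrying a glass block 24 mm square, on the same kind of post and loose block, 125 mm high. Origin at the centre of the underside.
- rail: A fixed aluminium optical rail, 600 mm long (along its y), 60 mm wide, 20 mm high. Near its +y end stands a fixed grey light tube (40 mm across, from y = 190 to 290 mm, top 145 mm above the bench); near its -y end, at y = -260 mm, a white screen 100 x 80 mm, top 165 mm above the bench. Origin at the centre of the underside.
- empty_carrier: The empty place: a black carrier 56 x 40 x 20 mm fixed on the rail, with an open upright tube (25 mm across, 35 mm high) with nothing in it. Of the three carriers, which stand 110 mm apart, it is the only one without a post and plate. Origin at the centre of the carrier's underside, 20 mm above the bench; z up.
- empty_mouth (a point): The centre of the open mouth of the empty tube, 75 mm above the bench.
- iris_carrier: Bystander on the rail: carrier with a round black iris plate, 44 mm across, standing across the rail, top 147 mm above the bench. Origin at the centre of the carrier's underside, 20 mm above the bench.
- filter_carrier: Bystander on the rail: carrier with a square amber filter, 44 mm, standing across the rail, top 147 mm above the bench. Origin at the centre of the carrier's underside, 20 mm above the bench.
- driver: Bystander: a loose screwdriver, 180 mm long, lying on the bench to the left. Origin on its underside, x along it.
- wooden_box: Bystander: a closed wooden box, 103 x 143 x 53 mm, loose on the bench to the right. Origin at the centre of its underside.
Not all that is in view belongs to the job. Leave any red look-alike of the lens_holder alone.

How it is judged (in metres and radians):
On the way, in this order (a step that is already met when the one before it is completed fails the run):
1. the fingertips point down at the lens from just above it and dwell there (horizontal distance between the grasp point and lens_top below 0.025 m and z of the grasp point in the frame of lens_top between 0.015 and 0.07 m), for 1.5 s.
2. then the fingertips point down at the mouth of the empty holder from just above it and dwell there (horizontal distance between the grasp point and empty_mouth below 0.025 m and z of the grasp point in the frame of empty_mouth between 0.015 and 0.07 m), for 1.5 s.
At the end, for the whole second after the job is handed in: The hand still points at the empty holder: grasp point (about 19 mm behind the fingertips) within 25 mm sideways of the mouth's centre and 15 to 70 mm above it. Loose things are within 5 mm of where they were; lens, mirror and prism table upright (all of step 2 and distance of each of lens_holder, mirror_holder, prism_table, driver, wooden_box from where it was at the start of the episode below 0.005 m and angle between each of lens_holder, mirror_holder, prism_table's own z axis and vertical below 0.1 rad); the robot touches nothing.
It fails at once if the robot touches any of the listed things (contact over 0.3 N) (contact force between any of the fingers, the arm and lens_holder above 0.3 N or contact force between any of the fingers, the arm and mirror_holder above 0.3 N or contact force between any of the fingers, the arm and prism_table above 0.3 N or contact force between any of the fingers, the arm and rail above 0.3 N or contact force between any of the fingers, the arm and empty_carrier above 0.3 N or contact force between any of the fingers, the arm and iris_carrier above 0.3 N or contact force between any of the fingers, the arm and filter_carrier above 0.3 N or contact force between any of the fingers, the arm and driver above 0.3 N or contact force between any of the fingers, the arm and wooden_box above 0.3 N).
It fails at once if the lens or a bystander is shifted, lifted or carried (more than 5 mm) (distance of any of lens_holder, mirror_holder, prism_table, driver, wooden_box from where it was at the start of the episode above 0.005 m).
It fails at once if the hand points at a wrong thing: the grasp point within 25 mm sideways of the mirror, the prism table, the iris or the filter and lower than about 55 mm above its top ((horizontal distance between the grasp point and mirror_holder below 0.025 m and height (world z) of the grasp point below 0.187 m) or (horizontal distance between the grasp point and prism_table below 0.025 m and height (world z) of the grasp point below 0.18 m) or (horizontal distance between the grasp point and iris_carrier below 0.025 m and height (world z) of the grasp point below 0.202 m) or (horizontal distance between the grasp point and filter_carrier below 0.025 m and height (world z) of the grasp point below 0.202 m)).
It also fails if it takes over 48 s, if anything falls off the work surface, if the arm or the gripper's body presses on something with over 40 N, if the wrist force passes 120 N, or if a joint passes its speed limit or range.

## Working session

There is one attempt and no reset: what is moved stays moved. The work goes in short steps, Python scripts to look and compute and a tool call to move; the robot and the scene stay as the last step left them, time stands still between calls to the robot, and variables do not carry over. Pictures are saved under pics/ and viewed, on a budget of 10 in all, crops included, one or two more only if the job needs it, and the job is handed in when it is done.

Besides the shell and the picture viewer there is one more tool, called after "Request:" as name([rows], argument=value, ...), one row to a line, values as JSON. apply_moves: Moves the arm, as the interface text tells. Shifts and turns lie within -1 to 1; 1 stands for 0.04 m of shift or 0.12 rad of turn. Its arguments: {"type":"object","properties":{"plan":{"type":"array"}},"required":["plan"]}

```bash
mkdir -p pics; cat > h.py <<'E'
import numpy as np, cv2
from rig import arm, viewer, models
def ray(c,u,v):
    K=np.array(c["camera_matrix"],float)
    p=cv2.undistortPoints(np.array([[[u,v]]],float),K,np.array([c["k1"],0,0,0,0.]))[0,0]
    return np.array(c["rotation"])@np.array([p[0],-p[1],-1.])
def at_z(c,uv,z):
    d=ray(c,*uv); o=np.array(c["position"]); return o+d*(z-o[2])/d[2]
def project(c,P):
    q=np.array(c["rotation"]).T@(np.array(P)-np.array(c["position"])); x=np.array([q[0],-q[1]])/-q[2]
    x=x*(1+c["k1"]*(x@x)); K=np.array(c["camera_matrix"]); return K[:2,:2]@x+K[:2,2]
E
python3 - <<'E'
from h import *
Z=dict(lens_top=132,empty_mouth=75,lens_holder=0,mirror_holder=0,prism_table=0,empty_carrier=20,iris_carrier=20,filter_carrier=20,rail=0)
for n in ("top","scene"):
    c=viewer.read_camera(n); cv2.imwrite(f"pics/{n}0.png",c["image"][...,::-1]); print(n,np.round(c["position"]))
    for k,z in Z.items():
        for m in models.mark_of(n,k)[:3]:
            uv=np.array(m["at"])*[560,420]; print(k,round(m["confidence"],2),uv.round(),at_z(c,uv,z).round())
print(arm.sense()["tool_pos"],arm.sense()["tool_rot"],arm.sense()["clock"],arm.grip_depth)
E
```

```text
top [ 322.  -19. 1050.]Traceback (most recent call last):
  File "<stdin>", line 7, in <module>
  File "h.py", line 8, in at_z
    d=ray(c,*uv); o=np.array(c["position"]); return o+d*(z-o[2])/d[2]
                                                                 ~^^^
IndexError: invalid index to scalar variable.
```

View pics/top0.png

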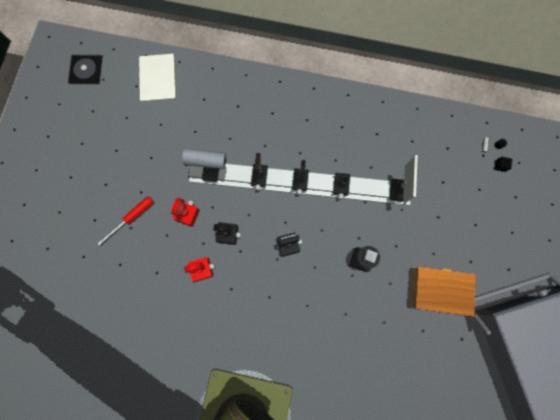

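The rotation is evidently given as roll-pitch-yaw, so I'm converting it.

```bash
sed -i '2a from scipy.spatial.transform import Rotation\ndef rot(c): return Rotation.from_euler("xyz",np.ravel(c["rotation"])).as_matrix()' h.py
sed -i 's/np.array(c\["rotation"\])/rot(c)/' h.py
python3 - <<'E'
from h import *
Z=dict(lens_top=132,empty_mouth=75,lens_holder=0,mirror_holder=0,prism_table=0,empty_carrier=20,iris_carrier=20,filter_carrier=20,rail=0)
for n in ("top","scene"):
    c=viewer.read_camera(n); cv2.imwrite(f"pics/{n}0.png",c["image"][...,::-1]); print(n,np.round(c["position"]),c["rotation"])
    for k,z in Z.items():
        for m in models.mark_of(n,k)[:3]:
            uv=np.array(m["at"])*[560,420]; print(k,round(m["confidence"],2),uv.round(),at_z(c,uv,z).round())
print(arm.sense()["tool_pos"],arm.sense()["tool_rot"],arm.sense()["clock"],arm.grip_depth)
E
```

```text
top [ 322.  -19. 1050.] [ 0.20075971 -0.00415193 -1.36218733]
lens_top 0.81 [223. 227.] [438. 136. 132.]
lens_top 0.77 [192. 267.] [332. 183. 132.]
lens_top 0.73 [126. 220.] [406. 361. 132.]
empty_mouth 0.69 [344. 182.] [ 622. -128.   75.]
lens_holder 0.96 [205. 269.] [337. 179.   0.]
lens_holder 0.81 [191. 214.] [469. 250.   0.]
lens_holder 0.64 [227. 237.] [431. 143.   0.]
mirror_holder 0.8 [286. 244.] [444. -16.   0.]
empty_carrier 0.8 [341. 186.] [ 625. -129.   20.]
empty_carrier 0.36 [228. 233.] [439. 139.  20.]
iris_carrier 0.6 [301. 179.] [623. -18.  20.]
filter_carrier 0.89 [257. 173.] [613.  99.  20.]
rail 0.95 [300. 180.] [624. -17.   0.]
scene [ 829. -497.  913.] [ 0.63864618 -0.01479084  0.61167044]
lens_top 0.91 [290. 157.] [433. 144. 132.]
lens_top 0.78 [270. 133.] [335. 191. 132.]
lens_top 0.73 [322. 139.] [467. 257. 132.]
empty_mouth 0.73 [290. 276.] [ 616. -123.   75.]
lens_holder 0.96 [265. 163.] [317. 187.   0.]
lens_holder 0.75 [286. 194.] [440. 122.  -0.]
lens_holder 0.67 [316. 171.] [463. 252.   0.]
mirror_holder 0.92 [259. 230.] [450. -24.   0.]
mirror_holder 0.47 [333. 224.] [606. 111.   0.]
prism_table 0.67 [211. 281.] [ 446. -217.    0.]
empty_carrier 0.78 [298. 292.] [ 643. -123.   20.]
iris_carrier 0.86 [314. 256.] [621. -15.  20.]
filter_carrier 0.64 [333. 224.] [610.  99.  20.]
filter_carrier 0.24 [326. 134.] [414. 393.  20.]
rail 0.7 [309. 257.] [608. -15.   0.]
rail 0.26 [334. 222.] [606. 120.   0.]
[173.91703565 626.29038915 231.32382875] [3.14158352e+00 2.83045358e-05 2.87077421e+00] 1.1 -18.700000000000003
```

View pics/scene0.png

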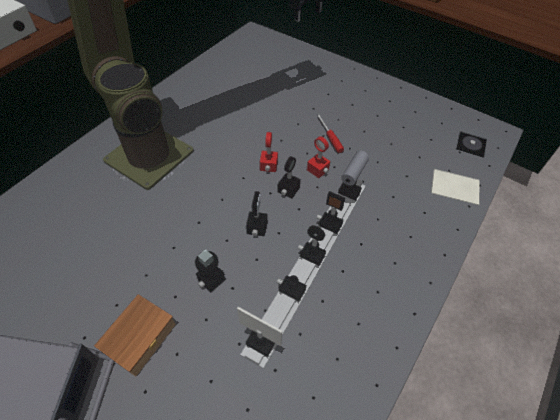

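Both views agree: lens top at about (436,140) and mouth at about (620,-126). I'll fly high to above the lens with the fingers shut, then look with the wrist camera.

Request:
apply_moves([
  [-0.48, -0.5, -0.03, 0, 0, 0, 0],
  [-0.48, -0.5, -0.03, 0, 0, 0, 0],
  [-0.48, -0.5, -0.03, 0, 0, 0, 0],
  [-0.48, -0.5, -0.03, 0, 0, 0, 0],
  [-0.48, -0.5, -0.03, 0, 0, 0, 0],
  [-0.48, -0.5, -0.03, 0, 0, 0, 0],
  [-0.48, -0.5, -0.03, 0, 0, 0, 0],
  [-0.48, -0.5, -0.03, 0, 0, 0, 0],
  [-0.48, -0.5, -0.03, 0, 0, 0, 0],
  [-0.48, -0.5, -0.03, 0, 0, 0, 0],
  [-0.48, -0.5, -0.03, 0, 0, 0, 0],
  [-0.48, -0.5, -0.03, 0, 0, 0, 0],
  [-0.48, -0.5, -0.03, 0, 0, 0, 0],
  [-0.48, -0.5, -0.03, 0, 0, 0, 0],
  [-0.48, -0.5, -0.03, 0, 0, 0, 0],
  [-0.48, -0.5, -0.03, 0, 0, 0, 0],
  [-0.48, -0.5, -0.03, 0, 0, 0, 0],
  [-0.48, -0.5, -0.03, 0, 0, 0, 0],
  [0, 0, 0, 0, 0, 0, 0],
  [0, 0, 0, 0, 0, 0, 0],
])

```text
clock: 3.1
tool_pos: [410.7, 186.8, 253.0]
tool_rot: [3.141, -0.0, 2.869]
ft_force: [-0.5, -0.3, 0.1]
gripper_width: 0.1
```

```bash
cat > look.py <<'E'
from h import *
import sys
Z=dict(lens_top=132,empty_mouth=75,lens_holder=0,mirror_holder=0,empty_carrier=20)
c=viewer.read_camera("wrist"); cv2.imwrite(f"pics/{sys.argv[1]}.png",c["image"][...,::-1]); print(np.round(c["position"]))
for k,z in Z.items():
    for m in models.mark_of("wrist",k)[:3]:
        uv=np.array(m["at"])*[560,420]; print(k,round(m["confidence"],2),uv.round(),at_z(c,uv,z).round(1))
s=arm.sense(); print(s["clock"],s["tool_pos"],s["tool_rot"],s["gripper_width"],s["q"])
E
python3 look.py w1
```

```text
[329. 210. 396.]
lens_top 0.76 [236. 248.] [436.3 142.4 132. ]
lens_top 0.66 [393. 242.] [464.6 260.4 132. ]
lens_top 0.57 [253.  93.] [330.9 188.7 132. ]
empty_mouth 0.59 [249. 197.] [415.5 154.6  75. ]
lens_holder 0.95 [260.  92.] [332.8 185.4   0. ]
lens_holder 0.68 [249. 197.] [434.9 141.9   0. ]
lens_holder 0.57 [360. 193.] [463.6 261.    0. ]
mirror_holder 0.77 [120. 238.] [441.9 -16.4   0. ]
empty_carrier 0.85 [ 97. 394.] [ 628.4 -120.1   20. ]
empty_carrier 0.39 [250. 199.] [431.8 144.7  20. ]
3.4 [410.24789848 187.63429889 252.87263947] [ 3.14155731e+00 -1.33435789e-04  2.87221797e+00] -0.261340306620656 [ 3.09804670e-01 -3.49240340e-01  2.04737546e+00  1.03452964e-04
  1.44354986e+00 -9.91630108e-01]
```

View pics/w1.png

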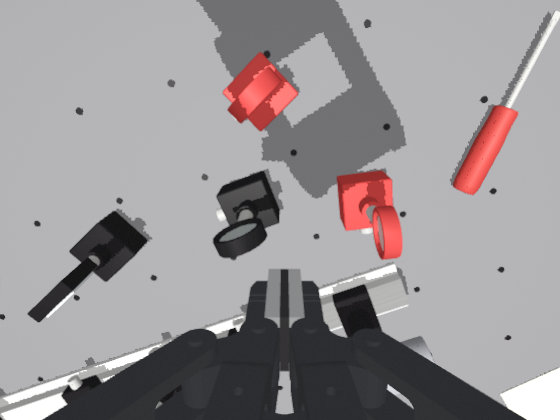

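The picture shows the round black ring with glass at pixel (240,235). The mirror plate is at (75,270) and the red look-alikes at (260,90) and (385,230). The lens top measures (436,142), matching the earlier views. I'll move over it, descend to TCP z≈153 and hold.

Request:
apply_moves([
  [-0.46, -0.46, 0, 0, 0, 0, 0],
  [-0.46, -0.46, 0, 0, 0, 0, 0],
  [0, 0, 0, 0, 0, 0, 0],
  [0, 0, 0.5, 0, 0, 0, 0],
  [0, 0, 0.5, 0, 0, 0, 0],
  [0, 0, 0.5, 0, 0, 0, 0],
  [0, 0, 0.5, 0, 0, 0, 0],
  [0, 0, 0.25, 0, 0, 0, 0],
  [0, 0, 0.25, 0, 0, 0, 0],
  [0, 0, 0, 0, 0, 0, 0],
  [0, 0, 0, 0, 0, 0, 0],
  [0, 0, 0, 0, 0, 0, 0],
  [0, 0, 0, 0, 0, 0, 0],
])

```text
clock: 4.7
tool_pos: [436.8, 141.8, 153.9]
tool_rot: [3.141, 0.002, 2.871]
ft_force: [0.7, -0.1, -0.2]
gripper_width: 0.2
```

```bash
python3 - <<'E'
from h import *
t,s=viewer.read_camera("top"),viewer.read_camera("scene")
im=[]
for c in (t,s):
    u,v=project(c,[436,142,132]).astype(int); print(u,v, project(c,arm.sense()["tool_pos"]))
    im.append(cv2.resize(c["image"][v-50:v+50,u-50:u+50,::-1],(400,400),interpolation=2))
cv2.imwrite("pics/l2.png",np.hstack(im))
E
```

```text
220 227 [219.10315229 225.3860334 ]
290 158 [290.69022167 152.76823641]
```

View pics/l2.png

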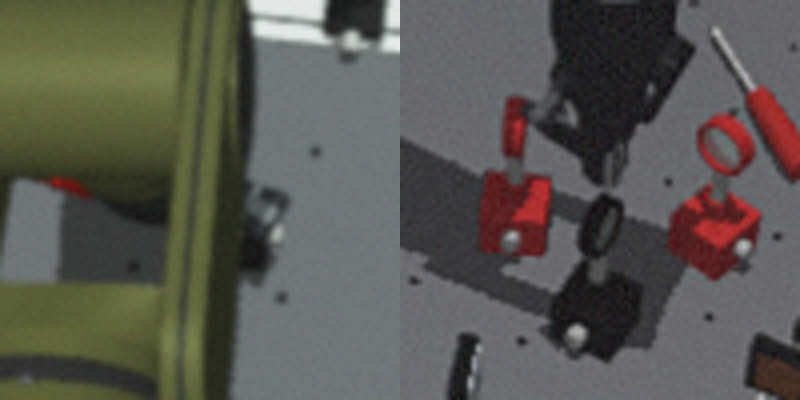

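In the scene view, the right half of the picture, the fingertips (around 605,180) are just above the black lens ring (600,200) with a clear gap. I'll hold two seconds.

Request:
apply_moves([
  [0, 0, 0, 0, 0, 0, 0],
  [0, 0, 0, 0, 0, 0, 0],
  [0, 0, 0, 0, 0, 0, 0],
  [0, 0, 0, 0, 0, 0, 0],
  [0, 0, 0, 0, 0, 0, 0],
  [0, 0, 0, 0, 0, 0, 0],
  [0, 0, 0, 0, 0, 0, 0],
  [0, 0, 0, 0, 0, 0, 0],
  [0, 0, 0, 0, 0, 0, 0],
  [0, 0, 0, 0, 0, 0, 0],
  [0, 0, 0, 0, 0, 0, 0],
  [0, 0, 0, 0, 0, 0, 0],
  [0, 0, 0, 0, 0, 0, 0],
  [0, 0, 0, 0, 0, 0, 0],
  [0, 0, 0, 0, 0, 0, 0],
  [0, 0, 0, 0, 0, 0, 0],
  [0, 0, 0, 0, 0, 0, 0],
  [0, 0, 0, 0, 0, 0, 0],
  [0, 0, 0, 0, 0, 0, 0],
  [0, 0, 0, 0, 0, 0, 0],
])

```text
clock: 6.8
tool_pos: [436.2, 141.7, 152.9]
tool_rot: [-3.142, 0.0, 2.871]
ft_force: [0.0, 0.5, 0.4]
gripper_width: -0.2
```

Request:
apply_moves([
  [0, 0, -0.5, 0, 0, 0, 0],
  [0, 0, -0.5, 0, 0, 0, 0],
  [0, 0, -0.5, 0, 0, 0, 0],
  [0, 0, -0.5, 0, 0, 0, 0],
  [0, 0, -0.5, 0, 0, 0, 0],
  [0, 0, -0.5, 0, 0, 0, 0],
  [0, 0, 0, 0, 0, 0, 0],
  [-0.58, -0.62, 0, 0, 0, 0, 0],
  [-0.58, -0.62, 0, 0, 0, 0, 0],
  [-0.58, -0.62, 0, 0, 0, 0, 0],
  [-0.58, -0.62, 0, 0, 0, 0, 0],
  [-0.58, -0.62, 0, 0, 0, 0, 0],
  [-0.58, -0.62, 0, 0, 0, 0, 0],
  [-0.58, -0.62, 0, 0, 0, 0, 0],
  [-0.58, -0.62, 0, 0, 0, 0, 0],
  [0, 0, 0, 0, 0, 0, 0],
  [0, 0, 0, 0, 0, 0, 0],
])

```text
clock: 8.5
tool_pos: [561.5, -99.4, 271.2]
tool_rot: [3.141, -0.003, 2.87]
ft_force: [0.8, 0.4, 0.6]
gripper_width: 0.1
```

```bash
python3 look.py w3
```

```text
[481. -76. 414.]
mirror_holder 0.57 [327.  28.] [442.8 -19.5   0. ]
empty_carrier 0.83 [275. 228.] [ 627.7 -127.2   20. ]
empty_carrier 0.23 [328.  28.] [444.4 -21.1  20. ]
8.8 [561.75865424 -98.25690395 273.04547299] [3.14150142e+00 3.38945682e-04 2.87201038e+00] 0.047365470651617454 [-2.67328418e-01 -7.49770461e-02  1.78285421e+00  9.13292647e-05
  1.43337634e+00 -1.56855499e+00]
```

View pics/w3.png

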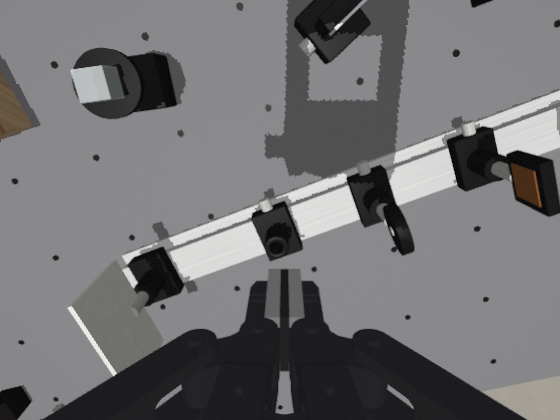

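The empty tube's mouth shows at pixel (277,246), between the screen carrier and the iris, with the filter further along. I'll back-project it.

```bash
python3 - <<'E'
from h import *
c=viewer.read_camera("wrist"); print(at_z(c,(277,246),75)); p=arm.sense()["tool_pos"]
R=Rotation.from_euler("xyz",arm.sense()["tool_rot"]).as_matrix()
print((R.T@(np.array([625,-127,95])-p))/40)
E
```

```text
[ 627.91610654 -122.50892486   75.        ]
[-1.71152493 -0.26916212  4.45355522]
```

All measurements of the mouth lie within about 5–10 mm of (626,-126). I'll shift over it while high, then descend to TCP z≈95.

Request:
apply_moves([
  [-0.58, -0.08, 0, 0, 0, 0, 0],
  [-0.58, -0.08, 0, 0, 0, 0, 0],
  [-0.58, -0.08, 0, 0, 0, 0, 0],
  [0, 0, 0, 0, 0, 0, 0],
  [0, 0, 0.5, 0, 0, 0, 0],
  [0, 0, 0.5, 0, 0, 0, 0],
  [0, 0, 0.5, 0, 0, 0, 0],
  [0, 0, 0.5, 0, 0, 0, 0],
  [0, 0, 0.5, 0, 0, 0, 0],
  [0, 0, 0.5, 0, 0, 0, 0],
  [0, 0, 0.5, 0, 0, 0, 0],
  [0, 0, 0.5, 0, 0, 0, 0],
  [0, 0, 0.2, 0, 0, 0, 0],
  [0, 0, 0.2, 0, 0, 0, 0],
  [0, 0, 0, 0, 0, 0, 0],
  [0, 0, 0, 0, 0, 0, 0],
  [0, 0, 0, 0, 0, 0, 0],
  [0, 0, 0, 0, 0, 0, 0],
])

```text
clock: 10.65
tool_pos: [627.1, -127.2, 98.0]
tool_rot: [-3.142, 0.002, 2.871]
ft_force: [-0.3, 0.2, -0.2]
gripper_width: 0.2
```

```bash
python3 - <<'E'
from h import *
im=[]
for n in ("top","scene"):
    c=viewer.read_camera(n)
    u,v=project(c,[626,-126,75]).astype(int); print(u,v,project(c,arm.sense()["tool_pos"]))
    im.append(cv2.resize(c["image"][v-50:v+50,u-50:u+50,::-1],(400,400),interpolation=2))
cv2.imwrite("pics/l4.png",np.hstack(im))
E
```

```text
343 179 [345.77598941 177.13211413]
292 278 [293.07899486 274.91322317]
```

View pics/l4.png

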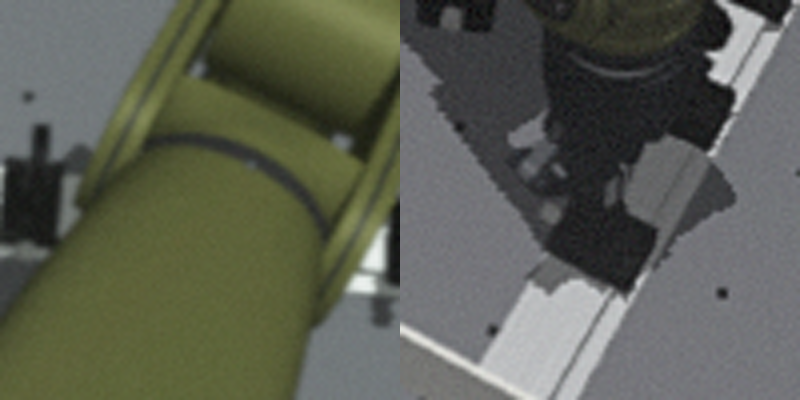

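The fingertips (around 605,195 in the right half) sit over the empty carrier, which is the black block at (600,240). The force reading is about zero. I'll hold two seconds, then hand in.

Request:
apply_moves([
  [0, 0, 0, 0, 0, 0, 0],
  [0, 0, 0, 0, 0, 0, 0],
  [0, 0, 0, 0, 0, 0, 0],
  [0, 0, 0, 0, 0, 0, 0],
  [0, 0, 0, 0, 0, 0, 0],
  [0, 0, 0, 0, 0, 0, 0],
  [0, 0, 0, 0, 0, 0, 0],
  [0, 0, 0, 0, 0, 0, 0],
  [0, 0, 0, 0, 0, 0, 0],
  [0, 0, 0, 0, 0, 0, 0],
  [0, 0, 0, 0, 0, 0, 0],
  [0, 0, 0, 0, 0, 0, 0],
  [0, 0, 0, 0, 0, 0, 0],
  [0, 0, 0, 0, 0, 0, 0],
  [0, 0, 0, 0, 0, 0, 0],
  [0, 0, 0, 0, 0, 0, 0],
  [0, 0, 0, 0, 0, 0, 0],
  [0, 0, 0, 0, 0, 0, 0],
  [0, 0, 0, 0, 0, 0, 0],
  [0, 0, 0, 0, 0, 0, 0],
])

```text
clock: 12.75
tool_pos: [626.5, -127.1, 96.9]
tool_rot: [-3.142, 0.0, 2.871]
ft_force: [0.4, 0.5, 0.1]
gripper_width: 0.1
```

```bash
python3 -c "
from h import *
s=arm.sense(); print(s['clock'],s['tool_pos'],s['ft_force']); print(arm.close_job())"
```

```text
12.75 [ 626.49660016 -127.05888571   96.94620284] [0.41794542 0.52107585 0.0557293 ]
the job is handed in; nothing more can be done
None
```

I pointed at the black lens and then at the empty holder, with the fingers shut and the fingertips about 2 cm above each. I held each for a little over 2 s, then handed in at 12.75 s still pointing at the holder. No verdict came back.

- **Lens:** the fingertips held at (436, 142, 153) mm. The lens top measured about (436, 142, 132) from the wrist view, and the top and scene views agreed to within a few mm.
- **Empty holder:** the fingertips held at (626, -127, 97) mm. Estimates of the mouth's centre ranged over (616–628, -122 to -128), a spread of about 12 mm. I aimed near the wrist-view values, so the worst disagreement is about 11 mm, inside the 25 mm limit.
- **On the way:** I travelled with the fingertips at about 230–273 mm, above everything in the scene.
- **Contact:** force readings stayed below 1 N, which looks like sensor noise. The final scene crop showed the hand over the empty carrier.
- **Not checked:** the arm hid the mouth from the top camera at the end, so that view confirmed nothing. I did not measure the loose things again to prove they stayed put.

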